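# Clear the taped place and tip the hinge carton down into it

## Task

The wind keeps rocking the tall blue carton of hinges, so lay it down: first slide the pot of screws upright along the bench until it is completely out of the yellow taped outline, then push the carton high up so that it topples and lies on its broad side inside the outline, no part of it past the tape's outer edge. Only push gently with the fingers: do not pinch, lift or carry the pot or the carton, do not tip the pot over, and leave the glue bottle and everything else on the bench as they stand.

Things in the scene. Friction and masses are not known exactly. Their poses are not given: they have to be found in the camera images.
- outline: Rectangle of flat yellow tape stuck on the bench, 140 mm (its x axis) by 216 mm (its y axis, the long way) over the tape's outer edges; the tape is 12 mm wide and of no noticeable height. Origin at the centre of the rectangle on the bench; z up. Its x axis points roughly away from the robot, turned up to 0.35 rad.
- carton: Blue carton of hinges, white labels on both broad faces, 90 mm wide (its x), 50 thick (its y), 150 tall (its z), 0.3 to 0.5 kg, centre of mass in the middle. It stands at the middle of either short end of the outline, broad faces roughly parallel to that end, the inner one about 18 mm inside the tape's outer edge; toppled inward about its foot edge it lies along the outline. Origin: centre of its underside.
- carton_center (a point): Centre of the carton (75 mm above its underside when it stands, 25 mm above the bench when it lies on a broad side); axes of the carton.
- carton_foot_a (a point): Mid-thickness of the carton's lower edge at its -x side (45 mm from its middle plane, on the underside). When the carton lies on a broad side, this and the three points below are the corners of its outline seen from above.
- carton_foot_b (a point): The same at its +x side, on the underside.
- carton_top_a (a point): The same at its -x side, on the top face.
- carton_top_b (a point): The same at its +x side, on the top face.
- pot: Closed clear acrylic pot of wood screws with a red lid, a round cylinder 57 mm in diameter and 65 mm tall, 0.19 to 0.31 kg, standing upright near the middle of the outline. Origin at the centre of its underside. The bench is free on the outline's far side (+x) for 90 mm beyond the tape.
- glue: White glue bottle with orange cap, 42 mm in diameter, 130 mm tall, standing at the outline's other short end. Leave alone. Origin at the centre of its underside.
- hinge: White lift-off hinge lying open on the bench, 66 by 80 by 12 mm. Leave alone. Origin under its centre.
- level: Green plastic spirit level lying on the right part of the bench (-y), 42 (x) by 230 (y) by 22 mm. Leave alone. Origin under its centre.
- tape_measure: Yellow tape measure with black discs, 65 by 35 by 60 mm. Leave alone. Origin under its centre.
- screwdriver: Screwdriver with red handle, lying. Leave alone.

How it is judged:
By the outcome, as a careful person would: the job done as asked, in the order asked, and still so for the second after the job is handed in, with the robot touching nothing.
It also fails if it takes over 45 s, if anything falls off the work surface, if the arm or the gripper's body presses on something with over 40 N, if the wrist force passes 120 N, or if a joint passes its speed limit or range.

## Robot

A 7-joint arm with a two-finger parallel gripper is mounted at the origin on the work surface. World frame = base frame: x ahead of the robot, y to its left, z up, the work surface at z = 0. Lengths are in m, angles in rad, forces in N, time in s.
With the tool pointing down it reaches from about 0.35 to 0.9 m from the base axis. Payload 8.1 kg.
Tool frame: the origin (TCP) lies at the very end of the fingers, on their centre line; the grasp point (between the pads) lies grip_point_offset behind it (grip_point_offset is the distance from the TCP to the grasp point, in m); z points along the fingers, y is the direction in which the jaws open and shut (so a half turn about z gives the same grasp; the last joint's range is limited). The gripper opens to 92 mm and grips with 3 to 60 N. Pads are 19 mm wide; open, the fingers measure 130 mm over their backs; the gripper's body (75 mm by 190 mm) begins 47 mm behind the grasp point.
Start: joints at [-1.27, 0.434, 0.025, 1.573, -0.012, 1.134, -0.075], TCP at [0.246, 0.575, 0.227] pointing down, gripper open.
Joint ranges: [-2.62, 2.62], [-0.44, 2.09], [-1.27, 1.32], [0.08, 2.57], [-1.32, 4.46], [0.12, 2], [-2.74, 2.74]. Speed limits (rad/s): [2.22, 2.22, 3.01, 3.01, 3.14, 3.14, 3.14].

## Interface

Orientations are given as a rotation vector (axis times angle).
In Python, from cell import * gives the robot as it stands.
- The arm moves only by the tool drive_tool, never from a script. Its argument "increments" is a list of rows, each an object of numbers: "grip": the gripper's target within -1 to 1 (shut at 1, half-way at 0, fully open at -1); "tx", "ty", "tz": the shift along the world's x, y, z normalised to -1 to 1, where 1 is 400 mm; "turn": the turn about the world's z normalised to -1 to 1, where 1 is 60 degrees. In form: [{"grip": .., "tx": .., "ty": .., "tz": .., "turn": ..}, ...]. A call has 1 to 20 rows; each row is the pose to reach, as a shift and turn from the pose measured when the call began; what a row does not reach only later rows make up. A row lasts 1/10 s, in which the tool goes at most 50 mm and 8.59 degrees, less where a joint would pass 70% of its speed; a pose out of reach is approached as far as the arm can. A call with a number of a shift or a turn outside -1 to 1 is refused whole. A call with a gripper value outside its range is refused whole. The fingers move at their own pace and stop on an object; "newtons" is the grip in N (left out, the last holds). Time passes only in rows, so rows that repeat a pose let the fingers close. It gives the time, the measured TCP pose, the force and the opening at its end, in the units of the state.
- observe(): the state, without advancing time (a new reading comes with each control period).
- get_image(name): name is "scene" or "side" or "wrist"; returns the picture (480x640x3 uint8, red, green, blue); there is no depth.
- camera_info(name): a dict with "fx", "fy", "cx", "cy" (pixels), "eye" and "rotation" of the camera in the world; the wrist camera has in their place "hand_eye" (4x4, takes a point from camera to tool coordinates, whose origin is the TCP and whose axes are the flange's). Camera axes: x right, y down, z forward; pixel columns grow to the right and rows downward; lengths in m; the calibration is good to about 2 mm. The wrist camera is an equidistant fisheye: a pixel r from the principal point sees the ray r / f radians off the axis. A picture is of the moment at which its call begins: read the wrist's pose just before it. camera_info takes no time and is no camera call.
- sign_off(): hands the job in, once; it reports no verdict.
The state is a dict: "clock": time; "joints": joint angles; "dq": joint speeds; "joint_efforts": joint torques, N m; "position": TCP position; "ee_rot": TCP orientation; "force": force on the tool from outside, world axes, zero at the start; "ft_torque": the same for the moment, N m; "width": opening from 0.0 (shut) to 1.0 (fully open).
Only numpy, scipy, OpenCV 4.12 (cv2) and the standard library are available. Lean on these libraries where they do the work, as an engineer would, in place of code of your own. Each camera call takes 0.05 s, during which the arm holds its last target. There are 200 camera calls.

## Working session

There is one attempt and no reset: what is moved stays moved. The work goes in short steps, Python scripts to look and compute and a tool call to move; the robot and the scene stay as the last step left them, time stands still between calls to the robot, and variables do not carry over. Pictures are saved under pics/ and viewed, about 8 in all and at most 12, crops included, and the job is handed in when it is done.

Besides the shell and the picture viewer there is one more tool, called after ">>>" as name(argument=value, ...), one argument or row to a line, values as JSON. drive_tool: Moves the arm, as the interface text tells. Its arguments: {"type":"object","properties":{"increments":{"type":"array","items":{"type":"object","properties":{"grip":{"type":"number"},"tx":{"type":"number"},"ty":{"type":"number"},"tz":{"type":"number"},"turn":{"type":"number"}}}},"newtons":{"type":"number"}},"required":["increments"]}

```bash
ls; mkdir -p pics; python3 - <<'E'
from cell import *
import cv2
o=observe();print(o)
for n in ("scene","side","wrist"):
    im=get_image(n);cv2.imwrite(f"pics/{n}0.png",im[:,:,::-1]);i=camera_info(n);print(n,i)
E
```

```text
pics
{'clock': 0.0, 'joints': array([-1.26961819,  0.43522357,  0.0249932 ,  1.57408383, -0.01156354,
        1.13399866, -0.07513139]), 'dq': array([-5.08179482e-04,  1.72438123e-04,  1.62554111e-05,  1.71934083e-03,
       -3.81164382e-04,  1.38990212e-04, -5.02471007e-05]), 'joint_efforts': array([-1.11401264e-04, -6.67860460e+01,  9.84923691e-01, -3.14458573e+01,
       -6.05470547e-02,  4.24977124e-02,  1.34865682e-04]), 'position': array([0.24543593, 0.57424404, 0.22594999]), 'ee_rot': array([-6.30086610e-01, -3.07762202e+00,  2.45627496e-03]), 'force': array([ 0.1430344 , -0.27542972,  0.60349981]), 'ft_torque': array([-0.01063416, -0.0487991 ,  0.00787271]), 'width': 0.9966918167066647}
scene {'fx': 439.064905630571, 'fy': 439.064905630571, 'cx': 325.30352232138455, 'cy': 236.2398513494965, 'eye': array([1.09482379, 0.70493694, 0.85082754]), 'rotation': array([-0.8523746 , -2.47175394,  1.16310735])}
side {'fx': 458.6842291624121, 'fy': 458.6842291624121, 'cx': 320.7143870967844, 'cy': 238.41002146813307, 'eye': array([ 0.41077021, -1.16957879,  0.7690605 ]), 'rotation': array([-2.08422588,  0.09536685, -0.08415709])}
wrist {'fx': 371.64829954431775, 'fy': 371.64829954431775, 'cx': 324.3765961946544, 'cy': 239.22716414769812, 'hand_eye': array([[ 3.83895892e-04, -9.58040364e-01, -2.86633066e-01,
         7.66311725e-02],
       [ 9.99999723e-01,  5.50778928e-04, -5.01591322e-04,
         6.62208007e-04],
       [ 6.38416185e-04, -2.86632794e-01,  9.58040309e-01,
        -1.58024805e-01],
       [ 0.00000000e+00,  0.00000000e+00,  0.00000000e+00,
         1.00000000e+00]])}
```

View pics/scene0.png

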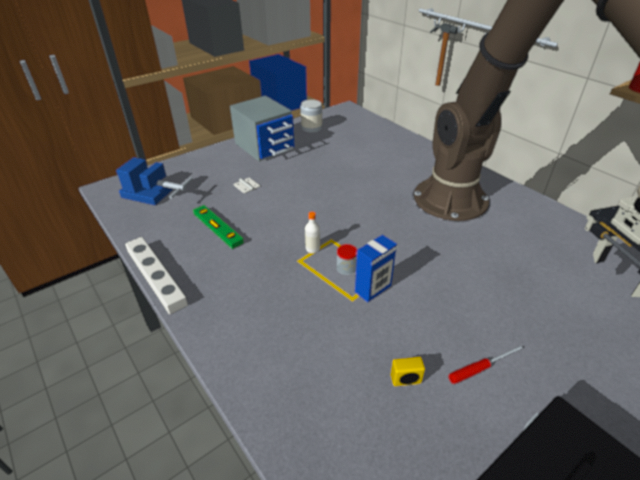

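View pics/side0.png

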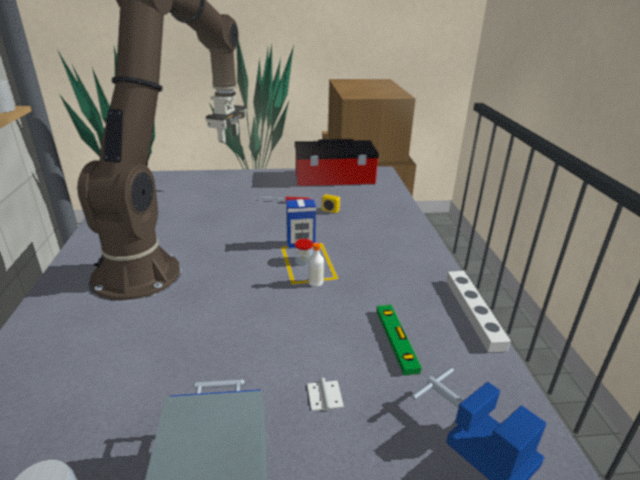

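The carton (scene ~376,268) stands at the outline's +y end. The pot (346,258) is in the middle and the glue (312,235) is at the -y end. I'll measure coarsely from these two views first, then refine with the wrist camera.

```bash
cat > h.py <<'E'
import numpy as np, cv2
from cell import *
from scipy.spatial.transform import Rotation as R
def ray(name,uv,st=None):
    i=camera_info(name);uv=np.atleast_2d(np.asarray(uv,float))
    a=(uv-[i['cx'],i['cy']])/[i['fx'],i['fy']]
    if name=='wrist':
        r=np.linalg.norm(a,axis=1,keepdims=True)
        d=np.hstack([a/np.maximum(r,1e-9)*np.sin(r),np.cos(r)])
        T=np.eye(4);T[:3,:3]=R.from_rotvec(st['ee_rot']).as_matrix();T[:3,3]=st['position']
        T=T@i['hand_eye'];return T[:3,3],d@T[:3,:3].T
    d=np.hstack([a,np.ones((len(a),1))])
    return np.asarray(i['eye']),d@R.from_rotvec(i['rotation']).as_matrix().T
def plane(name,uv,z,st=None):
    e,d=ray(name,uv,st);return e+d*((z-e[2])/d[:,2])[:,None]
def tri(e1,d1,e2,d2):
    A=np.stack([d1,-d2],1);s=np.linalg.lstsq(A,e2-e1,rcond=None)[0]
    p,q=e1+s[0]*d1,e2+s[1]*d2;return (p+q)/2,np.linalg.norm(p-q)
RNG={'yellow':[(20,120,90),(34,255,255)],'blue':[(105,120,40),(125,255,255)],'orange':[(5,170,120),(16,255,255)],'red':[(0,150,90),(4,255,255)],'red2':[(174,150,90),(180,255,255)]}
def mask(im,c):
    h=cv2.cvtColor(im,cv2.COLOR_RGB2HSV);m=cv2.inRange(h,*map(np.array,RNG[c]))
    if c=='red': m|=cv2.inRange(h,*map(np.array,RNG['red2']))
    return m
def blobs(m,amin=15):
    n,l,s,c=cv2.connectedComponentsWithStats(m)
    return [(s[k],c[k],l==k) for k in range(1,n) if s[k][4]>=amin]
E
python3 - <<'E'
from h import *
np.set_printoptions(precision=4,suppress=True)
for n in ('scene','side'):
    im=cv2.imread(f'pics/{n}0.png')[:,:,::-1].copy()
    for c in ('yellow','red','orange','blue'):
        for s,ce,_ in blobs(mask(im,c)):
            x,y,w,h,a=s
            if 250<ce[0]<430 and 190<ce[1]<320: print(n,c,s,ce.round(1),plane(n,ce,{'yellow':0,'red':.065,'orange':.12,'blue':.075}[c])[0])
st=observe();im=get_image('wrist')
cv2.imwrite('pics/w1.png',im[:,:,::-1])
sc=cv2.resize(cv2.imread('pics/scene0.png')[215:315,280:420],None,fx=5,fy=5,interpolation=cv2.INTER_CUBIC)
cv2.imwrite('pics/crop.png',sc)
E
```

```text
scene yellow [320 239  20  10  76] [329.5 243.4] [ 0.4697 -0.0707  0.    ]
scene yellow [297 253  61  48 327] [325.2 277.9] [0.5694 0.0356 0.    ]
scene red [337 244  20  16 227] [346.6 251.4] [0.5021 0.0432 0.065 ]
scene orange [309 212   6   7  38] [311.5 215. ] [ 0.5218 -0.0868  0.12  ]
scene blue [375 235  22  15 167] [385.4 241.7] [0.4001 0.0865 0.075 ]
scene blue [ 355  245   40   57 1108] [368.3 270.7] [0.5138 0.1419 0.075 ]
side yellow [322 194  18  19 210] [331.3 202.5] [0.6384 0.4664 0.    ]
side yellow [320 243  18  38 166] [328.4 264. ] [0.574  0.0196 0.    ]
side yellow [281 246  27  38 187] [290.1 267.8] [0.4546 0.0071 0.    ]
side yellow [384 311   9   4  30] [387.6 312.3] [ 0.7033 -0.228   0.    ]
side red [286 197  13   2  23] [291.8 197.6] [0.4786 0.3795 0.065 ]
side red [295 239  19  11 154] [303.6 243.8] [0.4979 0.0377 0.065 ]
side orange [312 243   8   7  38] [315.8 246.1] [ 0.5242 -0.0716  0.12  ]
side blue [304 199  12   8  73] [309.6 203.1] [0.5383 0.3067 0.075 ]
side blue [286 200  13   9  79] [291.9 204.1] [0.4752 0.3018 0.075 ]
side blue [287 212  29  36 322] [299.1 223. ] [0.4916 0.1566 0.075 ]
```

View pics/crop.png

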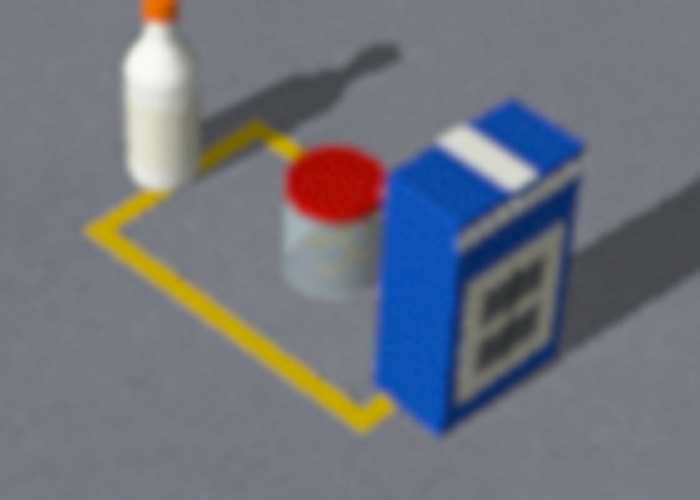

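View pics/w1.png

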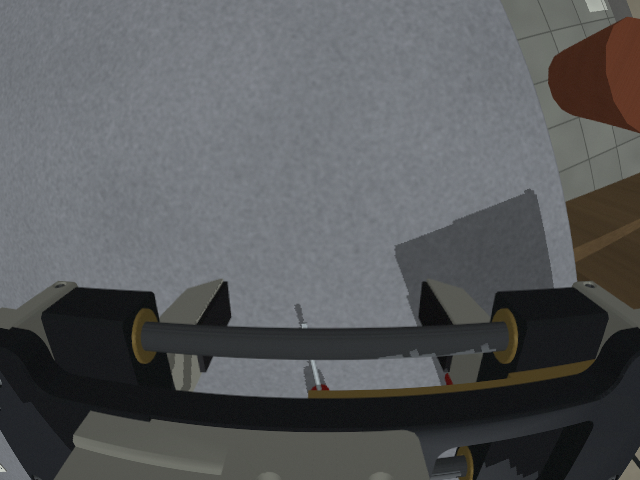

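The crop shows the tape's outer corners, the lid and the carton's top and bottom corners clearly. The wrist view shows only bench, with part of the screwdriver. Next I'll cast these corner pixels.

```bash
python3 - <<'E'
from h import *
np.set_printoptions(precision=4,suppress=True)
f=lambda L:np.array(L)/5.+[280-.4,215-.4]
o=plane('scene',f([(257,120),(84,230),(362,433)]),0);print('tape -x-y,+x-y,+x+y\n',o)
print(np.linalg.norm(o[1]-o[0]),np.linalg.norm(o[2]-o[1]))
t=plane('scene',f([(513,98),(585,145),(458,222),(388,172)]),.15);print('top\n',t,t.mean(0),np.linalg.norm(np.roll(t,-1,0)-t,axis=1))
b=plane('scene',f([(555,355),(440,433),(377,385)]),0);print('bot\n',b)
e=o[2]-o[1];print('yaw of y axis',np.degrees(np.arctan2(-e[0],e[1])))
d=t[0]-t[3];print('carton edge ang', np.degrees(np.arctan2((t[3]-t[0])[1],(t[3]-t[0])[0])),np.degrees(np.arctan2((t[2]-t[1])[1],(t[2]-t[1])[0])))
def two(a,b):
    e1,d1=ray('scene',a);e2,d2=ray('side',b);return tri(e1,d1[0],e2,d2[0])
print('lid',two((346.6,251.4),(303.6,243.8)))
print('cap',two((311.5,215),(315.8,246.1)))
# side view line fits of tape outer edges
im=cv2.imread('pics/side0.png')[:,:,::-1].copy()
cv2.imwrite('pics/crop2.png',cv2.resize(im[190:295,270:350,::-1],None,fx=5,fy=5,interpolation=cv2.INTER_CUBIC))
E
```

```text
tape -x-y,+x-y,+x+y
 [[ 0.4524 -0.0852  0.    ]
 [ 0.5911 -0.0695  0.    ]
 [ 0.567   0.1449  0.    ]]
0.13967063874557994 0.21576659212201996
top
 [[0.4531 0.1201 0.15  ]
 [0.4506 0.1683 0.15  ]
 [0.5378 0.1711 0.15  ]
 [0.5402 0.1238 0.15  ]] [0.4954 0.1458 0.15  ] [0.0483 0.0872 0.0473 0.0871]
bot
 [[0.4492 0.1664 0.    ]
 [0.5353 0.1697 0.    ]
 [0.5387 0.1242 0.    ]]
yaw of y axis 6.421081400176115
carton edge ang 2.476765363460076 1.8234836197366637
lid (array([0.499 , 0.0411, 0.0626]), np.float64(0.0018589912055794943))
cap (array([ 0.5244, -0.0813,  0.1252]), np.float64(0.0025486081261661873))
```

View pics/crop2.png

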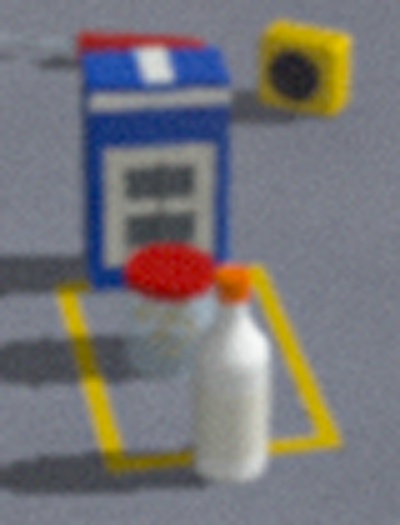

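Two-view checks agree to about 2 mm:
- **Tape:** it measures 139.7 x 215.8 mm, centred at (0.510, 0.030) and turned 6.4°.
- **Pot lid:** height 0.063.
- **Carton:** at (0.495, 0.146), yaw about 2.2°.

I'll move toward the robot side of the pot, staying high with the gripper shut.

>>> drive_tool(
  increments=[
    {"grip": 1, "tx": 0.05, "ty": -0.1, "tz": 0.05, "turn": -0.1},
    {"grip": 1, "tx": 0.1, "ty": -0.2, "tz": 0.05, "turn": -0.25},
    {"grip": 1, "tx": 0.2, "ty": -0.4, "tz": 0.05, "turn": -0.4},
    {"grip": 1, "tx": 0.3, "ty": -0.6, "tz": 0.05, "turn": -0.6},
    {"grip": 1, "tx": 0.35, "ty": -0.7, "tz": 0.05, "turn": -0.8},
    {"grip": 1, "tx": 0.4, "ty": -0.8, "tz": 0.05, "turn": -0.9},
    {"grip": 1, "tx": 0.44, "ty": -0.9, "tz": 0.05, "turn": -1},
    {"grip": 1, "tx": 0.44, "ty": -0.9, "tz": 0.05, "turn": -1},
    {"grip": 1, "tx": 0.44, "ty": -0.9, "tz": 0.05, "turn": -1},
    {"grip": 1, "tx": 0.44, "ty": -0.9, "tz": 0.05, "turn": -1},
    {"grip": 1, "tx": 0.44, "ty": -0.9, "tz": 0.05, "turn": -1},
    {"grip": 1, "tx": 0.44, "ty": -0.9, "tz": 0.05, "turn": -1},
  ],
)

```text
clock: 1.4
position: [0.4207, 0.2163, 0.2461]
ee_rot: [-2.08, -2.353, 0.001]
force: [-0.6, 0.2, 0.2]
width: 0.02
```

>>> drive_tool(
  increments=[
    {"grip": 1, "tx": 0.02, "ty": -0.1, "tz": 0, "turn": -0.01},
    {"grip": 1, "tx": 0.02, "ty": -0.2, "tz": 0, "turn": -0.01},
    {"grip": 1, "tx": 0.02, "ty": -0.3, "tz": 0, "turn": -0.01},
    {"grip": 1, "tx": 0.02, "ty": -0.4, "tz": 0, "turn": -0.01},
    {"grip": 1, "tx": 0.02, "ty": -0.465, "tz": 0, "turn": -0.01},
    {"grip": 1, "tx": 0.02, "ty": -0.465, "tz": 0, "turn": -0.01},
    {"grip": 1, "tx": 0.02, "ty": -0.465, "tz": 0, "turn": -0.01},
  ],
)

```text
clock: 2.1
position: [0.4287, 0.0316, 0.2461]
ee_rot: [-2.091, -2.343, 0.001]
force: [-0.3, -0.0, -0.6]
width: 0.001
```

```bash
python3 - <<'E'
from h import *
np.set_printoptions(precision=4,suppress=True)
import cell; print(getattr(cell,'grip_point_offset','?'))
st=observe();im=get_image('wrist');cv2.imwrite('pics/w2.png',im[:,:,::-1]);print(st['position'],st['ee_rot'],st['joints'])
for c,z in (('red',.065),('yellow',0),('orange',.125)):
    for s,ce,_ in blobs(mask(im,c),60): print(c,s,plane('wrist',ce,z,st)[0])
E
```

```text
0.0188
[0.4287 0.0316 0.2461] [-2.0907 -2.3432  0.0009] [-0.6688  0.0819  0.5165  2.0186 -0.0473  1.0534 -0.0165]
red [ 368  184   57   58 2579] [0.4964 0.0415 0.065 ]
yellow [ 334  112   22  171 1920] [0.4445 0.0464 0.    ]
yellow [ 398  133   61  164 1780] [0.5712 0.0245 0.    ]
yellow [362 289  23   6 107] [ 0.4989 -0.0695  0.    ]
yellow [332 321   4  53 152] [ 0.4628 -0.1547  0.    ]
yellow [314 322   4  51 149] [ 0.439  -0.1569  0.    ]
```

View pics/w2.png

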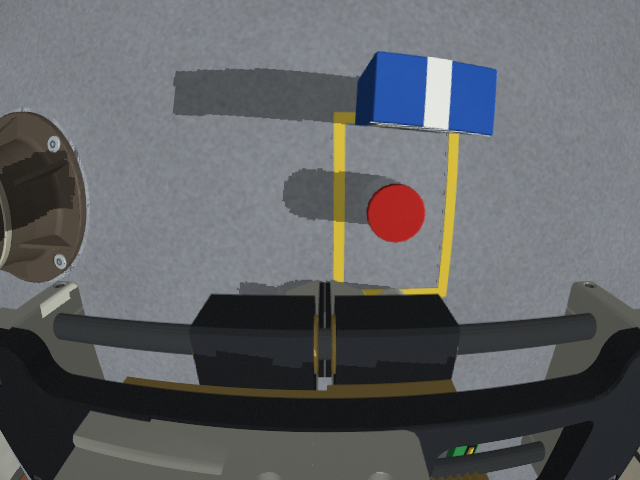

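The wrist view puts the lid at (397,212), which casts to (0.496, 0.042) and matches. The fingers' backs taper, so the flat inner pad is the better pusher. I'll straddle the pot with the jaws wide open (17 mm clearance each side, no pinching) and push it with the rear pad.

>>> drive_tool(
  increments=[
    {"grip": -1, "tx": 0.06, "ty": 0.0, "tz": 0},
    {"grip": -1, "tx": 0.12, "ty": -0.0, "tz": 0},
    {"grip": -1, "tx": 0.17, "ty": 0.018, "tz": 0},
    {"grip": -1, "tx": 0.17, "ty": 0.018, "tz": 0},
    {"grip": -1, "tx": 0.17, "ty": 0.018, "tz": 0},
    {"grip": -1, "tx": 0.17, "ty": 0.018, "tz": 0},
    {"grip": -1, "tx": 0.17, "ty": 0.018, "tz": 0},
    {"grip": -1, "tx": 0.17, "ty": 0.018, "tz": 0},
    {"grip": -1, "tx": 0.17, "ty": 0.018, "tz": -0.1},
    {"grip": -1, "tx": 0.17, "ty": 0.018, "tz": -0.2},
    {"grip": -1, "tx": 0.17, "ty": 0.018, "tz": -0.3},
    {"grip": -1, "tx": 0.17, "ty": 0.018, "tz": -0.35},
    {"grip": -1, "tx": 0.17, "ty": 0.018, "tz": -0.35},
  ],
)

```text
invalid input
```

```bash
python3 - <<'E'
from h import *
a=get_image('side')[110:290,210:390,::-1];b=get_image('wrist')[:,:,::-1]
cv2.imwrite('pics/c3.png',np.hstack([cv2.resize(a,(400,400),interpolation=cv2.INTER_CUBIC),cv2.resize(b[0:480,100:580],(400,400))]))
E
```

```text
(no output)
```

View pics/c3.png

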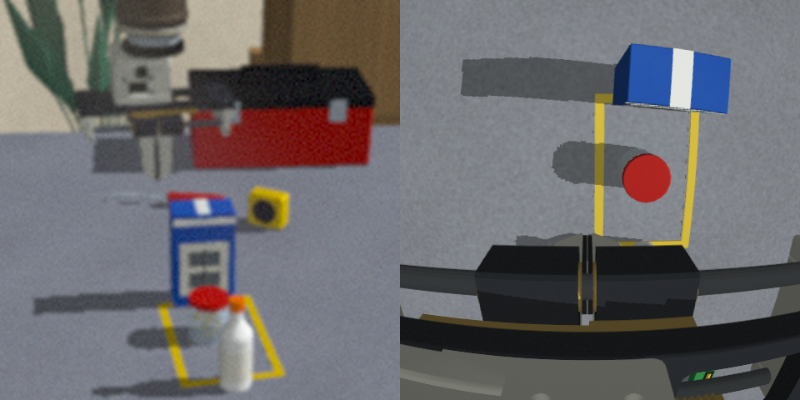

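The call was refused (perhaps the missing "turn"), so nothing moved. The picture shows the gripper still high and closed. I'll resend with every field.

>>> drive_tool(
  increments=[
    {"grip": -1, "tx": 0.06, "ty": 0.01, "tz": 0, "turn": 0},
    {"grip": -1, "tx": 0.12, "ty": 0.01, "tz": 0, "turn": 0},
    {"grip": -1, "tx": 0.17, "ty": 0.018, "tz": 0, "turn": 0},
    {"grip": -1, "tx": 0.17, "ty": 0.018, "tz": 0, "turn": 0},
    {"grip": -1, "tx": 0.17, "ty": 0.018, "tz": 0, "turn": 0},
    {"grip": -1, "tx": 0.17, "ty": 0.018, "tz": 0, "turn": 0},
    {"grip": -1, "tx": 0.17, "ty": 0.018, "tz": 0, "turn": 0},
    {"grip": -1, "tx": 0.17, "ty": 0.018, "tz": 0, "turn": 0},
    {"grip": -1, "tx": 0.17, "ty": 0.018, "tz": -0.1, "turn": 0},
    {"grip": -1, "tx": 0.17, "ty": 0.018, "tz": -0.2, "turn": 0},
    {"grip": -1, "tx": 0.17, "ty": 0.018, "tz": -0.3, "turn": 0},
    {"grip": -1, "tx": 0.17, "ty": 0.018, "tz": -0.35, "turn": 0},
    {"grip": -1, "tx": 0.17, "ty": 0.018, "tz": -0.35, "turn": 0},
  ],
)

```text
clock: 3.55
position: [0.4946, 0.0391, 0.1038]
ee_rot: [-2.087, -2.343, 0.008]
force: [0.4, 0.5, 0.4]
width: 0.997
```

```bash
python3 - <<'E'
from h import *
o=observe();print(o['position'],o['width'],o['force'])
a=get_image('side')[110:290,210:390,::-1];b=get_image('wrist')[:,:,::-1]
cv2.imwrite('pics/c4.png',np.hstack([cv2.resize(a,(400,400),interpolation=cv2.INTER_CUBIC),cv2.resize(b[0:480,100:580],(400,400))]))
E
```

```text
[0.49458231 0.0390624  0.1037755 ] 0.9973666163482667 [0.35863734 0.48797011 0.44878815]
```

View pics/c4.png

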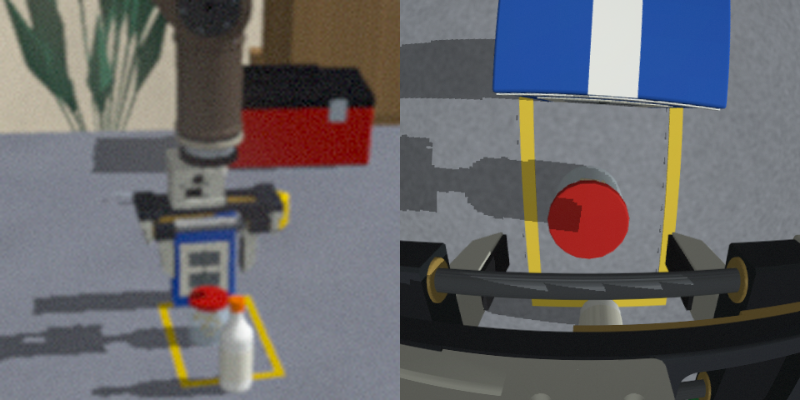

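The lid sits between the open fingers and both have clearance. I'll descend and then push along the outline's +x.

>>> drive_tool(
  increments=[
    {"grip": -1, "tx": 0, "ty": 0, "tz": -0.08, "turn": 0},
    {"grip": -1, "tx": 0, "ty": 0, "tz": -0.15, "turn": 0},
    {"grip": -1, "tx": 0, "ty": 0, "tz": -0.205, "turn": 0},
    {"grip": -1, "tx": 0, "ty": 0, "tz": -0.205, "turn": 0},
    {"grip": -1, "tx": 0, "ty": 0, "tz": -0.205, "turn": 0},
  ],
)

```text
clock: 4.15
position: [0.4979, 0.0393, 0.026]
ee_rot: [-2.09, -2.345, -0.001]
force: [0.3, -0.3, 0.6]
width: 1.003
```

>>> drive_tool(
  increments=[
    {"grip": -1, "tx": 0.02, "ty": 0.002, "tz": -0.01, "turn": 0},
    {"grip": -1, "tx": 0.04, "ty": 0.0045, "tz": -0.01, "turn": 0},
    {"grip": -1, "tx": 0.06, "ty": 0.007, "tz": -0.01, "turn": 0},
    {"grip": -1, "tx": 0.08, "ty": 0.009, "tz": -0.01, "turn": 0},
    {"grip": -1, "tx": 0.1, "ty": 0.011, "tz": -0.01, "turn": 0},
    {"grip": -1, "tx": 0.12, "ty": 0.0135, "tz": -0.01, "turn": 0},
    {"grip": -1, "tx": 0.14, "ty": 0.016, "tz": -0.01, "turn": 0},
    {"grip": -1, "tx": 0.16, "ty": 0.018, "tz": -0.01, "turn": 0},
    {"grip": -1, "tx": 0.18, "ty": 0.02, "tz": -0.01, "turn": 0},
    {"grip": -1, "tx": 0.2, "ty": 0.0225, "tz": -0.01, "turn": 0},
    {"grip": -1, "tx": 0.22, "ty": 0.025, "tz": -0.01, "turn": 0},
    {"grip": -1, "tx": 0.24, "ty": 0.027, "tz": -0.01, "turn": 0},
    {"grip": -1, "tx": 0.26, "ty": 0.029, "tz": -0.01, "turn": 0},
    {"grip": -1, "tx": 0.28, "ty": 0.0315, "tz": -0.01, "turn": 0},
    {"grip": -1, "tx": 0.3, "ty": 0.034, "tz": -0.01, "turn": 0},
    {"grip": -1, "tx": 0.32, "ty": 0.036, "tz": -0.01, "turn": 0},
    {"grip": -1, "tx": 0.335, "ty": 0.038, "tz": -0.01, "turn": 0},
    {"grip": -1, "tx": 0.345, "ty": 0.039, "tz": -0.01, "turn": 0},
    {"grip": -1, "tx": 0.35, "ty": 0.0395, "tz": -0.01, "turn": 0},
    {"grip": -1, "tx": 0.35, "ty": 0.0395, "tz": -0.01, "turn": 0},
  ],
)

```text
clock: 6.15
position: [0.6385, 0.0551, 0.022]
ee_rot: [2.09, 2.345, 0.001]
force: [-2.0, 0.5, 0.8]
width: 1.003
```

```bash
cat > pot.py <<'E'
from h import *
np.set_printoptions(precision=4,suppress=True)
C=np.array([.5097,.0299]);A=np.array([[.9936,.112],[-.112,.9936]])
P={}
for n in ('scene','side','wrist'):
    st=observe();im=get_image(n);cv2.imwrite(f'pics/now_{n}.png',im[:,:,::-1])
    for s,ce,_ in blobs(mask(im,'red'),60):
        p=plane(n,ce,.065,st)[0]
        if abs(p[0]-.6)<.15 and abs(p[1]-.06)<.1: print(n,s,p,'outline',A@(p[:2]-C)); P[n]=ray(n,ce,st)
if 'scene' in P and 'side' in P: print(tri(P['scene'][0],P['scene'][1][0],P['side'][0],P['side'][1][0]))
print(observe()['force'],observe()['position'])
E
python3 pot.py
```

```text
scene [307 269  17  14 141] [0.6234 0.069  0.065 ] outline [0.1173 0.0261]
side [336 236  15  10 122] [0.6207 0.0508 0.065 ] outline [0.1126 0.0083]
wrist [ 204  277  144   51 5391] [0.62  0.072 0.065] outline [0.1143 0.0295]
wrist [ 208  356  142   42 4141] [0.6232 0.042  0.065 ] outline [ 0.1142 -0.0007]
(array([0.6213, 0.0635, 0.0584]), np.float64(0.0033964136558405846))
[-0.5801  0.8654  0.3052] [0.6385 0.0551 0.022 ]
```

>>> drive_tool(
  increments=[
    {"grip": -1, "tx": -0.02, "ty": -0.002, "tz": 0, "turn": 0},
    {"grip": -1, "tx": -0.04, "ty": -0.0045, "tz": 0, "turn": 0},
    {"grip": -1, "tx": -0.04, "ty": -0.0045, "tz": 0, "turn": 0},
    {"grip": -1, "tx": -0.04, "ty": -0.0045, "tz": 0, "turn": 0},
    {"grip": -1, "tx": -0.04, "ty": -0.0045, "tz": 0.05, "turn": 0},
    {"grip": -1, "tx": -0.04, "ty": -0.0045, "tz": 0.15, "turn": 0},
    {"grip": -1, "tx": -0.04, "ty": -0.0045, "tz": 0.25, "turn": 0},
    {"grip": -1, "tx": -0.04, "ty": -0.0045, "tz": 0.35, "turn": 0},
    {"grip": -1, "tx": -0.04, "ty": -0.0045, "tz": 0.45, "turn": 0},
    {"grip": -1, "tx": -0.04, "ty": -0.0045, "tz": 0.55, "turn": 0},
    {"grip": -1, "tx": -0.04, "ty": -0.0045, "tz": 0.6, "turn": 0},
    {"grip": -1, "tx": -0.04, "ty": -0.0045, "tz": 0.6, "turn": 0},
    {"grip": -1, "tx": -0.04, "ty": -0.0045, "tz": 0.6, "turn": 0},
  ],
)

```text
clock: 7.6
position: [0.6226, 0.0534, 0.262]
ee_rot: [2.089, 2.345, 0.003]
force: [-0.3, -0.2, -0.7]
width: 1.001
```

```bash
python3 pot.py; python3 - <<'E'
import cv2,numpy as np
a=cv2.imread('pics/now_scene.png')[205:325,270:430];b=cv2.imread('pics/now_wrist.png')
cv2.imwrite('pics/c5.png',np.hstack([cv2.resize(a,(400,300),interpolation=cv2.INTER_CUBIC),cv2.resize(b,(400,300))]))
E
```

```text
scene [303 266  21  17 277] [0.6251 0.0575 0.065 ] outline [0.1178 0.0145]
side [335 236  17  10 134] [0.6219 0.0512 0.065 ] outline [0.1139 0.0086]
wrist [ 295  182   57   56 2501] [0.6213 0.0557 0.065 ] outline [0.1138 0.0131]
(array([0.6231, 0.0554, 0.0624]), np.float64(0.0009156519556807679))
[-1.4718  0.2331 -0.4148] [0.6218 0.0534 0.2606]
```

View pics/c5.png

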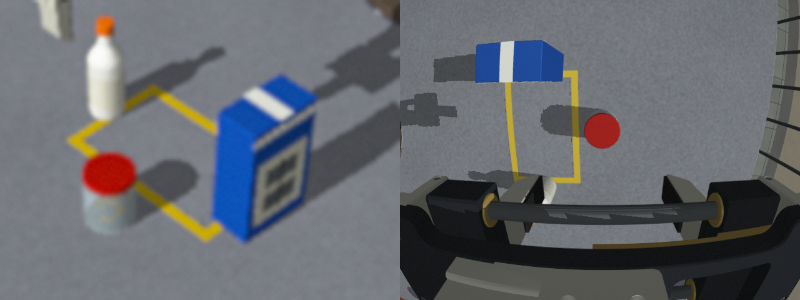

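The pot is at outline x 0.114, so its edge is about 15 mm clear of the tape, and it is upright. Next I'll go behind the carton's outer face with the jaws part shut and aligned to the carton's yaw.

>>> drive_tool(
  increments=[
    {"grip": 0.13, "tx": -0.07, "ty": 0.09, "tz": 0, "turn": -0.02},
    {"grip": 0.13, "tx": -0.14, "ty": 0.18, "tz": 0, "turn": -0.04},
    {"grip": 0.13, "tx": -0.21, "ty": 0.27, "tz": 0, "turn": -0.073},
    {"grip": 0.13, "tx": -0.28, "ty": 0.35, "tz": 0, "turn": -0.073},
    {"grip": 0.13, "tx": -0.323, "ty": 0.404, "tz": 0, "turn": -0.073},
    {"grip": 0.13, "tx": -0.323, "ty": 0.404, "tz": 0, "turn": -0.073},
    {"grip": 0.13, "tx": -0.323, "ty": 0.404, "tz": 0, "turn": -0.073},
    {"grip": 0.13, "tx": -0.323, "ty": 0.404, "tz": -0.08, "turn": -0.073},
    {"grip": 0.13, "tx": -0.323, "ty": 0.404, "tz": -0.16, "turn": -0.073},
    {"grip": 0.13, "tx": -0.323, "ty": 0.404, "tz": -0.24, "turn": -0.073},
    {"grip": 0.13, "tx": -0.323, "ty": 0.404, "tz": -0.32, "turn": -0.073},
    {"grip": 0.13, "tx": -0.323, "ty": 0.404, "tz": -0.363, "turn": -0.073},
    {"grip": 0.13, "tx": -0.323, "ty": 0.404, "tz": -0.363, "turn": -0.073},
    {"grip": 0.13, "tx": -0.323, "ty": 0.404, "tz": -0.363, "turn": -0.073},
  ],
)

```text
clock: 9.15
position: [0.4933, 0.2138, 0.1155]
ee_rot: [-2.18, -2.262, 0.002]
force: [0.3, 0.2, 0.1]
width: 0.433
```

>>> drive_tool(
  increments=[
    {"grip": 0.13, "tx": 0.001, "ty": -0.03, "tz": 0, "turn": 0},
    {"grip": 0.13, "tx": 0.002, "ty": -0.055, "tz": 0, "turn": 0},
    {"grip": 0.13, "tx": 0.003, "ty": -0.07, "tz": 0, "turn": 0},
    {"grip": 0.13, "tx": 0.003, "ty": -0.08, "tz": 0, "turn": 0},
    {"grip": 0.13, "tx": 0.003, "ty": -0.09, "tz": 0, "turn": 0},
    {"grip": 0.13, "tx": 0.004, "ty": -0.1, "tz": 0, "turn": 0},
    {"grip": 0.13, "tx": 0.004, "ty": -0.11, "tz": 0, "turn": 0},
    {"grip": 0.13, "tx": 0.005, "ty": -0.12, "tz": 0, "turn": 0},
    {"grip": 0.13, "tx": 0.005, "ty": -0.13, "tz": 0, "turn": 0},
    {"grip": 0.13, "tx": 0.005, "ty": -0.135, "tz": 0, "turn": 0},
    {"grip": 0.13, "tx": 0.005, "ty": -0.135, "tz": 0, "turn": 0},
  ],
)

```text
clock: 10.25
position: [0.4953, 0.1592, 0.1154]
ee_rot: [-2.181, -2.261, 0.003]
force: [1.7, 0.0, -0.1]
width: 0.434
```

```bash
python3 - <<'E'
from h import *
o=observe();print(o['position'],o['force'])
a=get_image('side')[130:290,240:360,::-1];b=get_image('scene')[200:320,280:440,::-1]
cv2.imwrite('pics/c6.png',np.hstack([cv2.resize(a,(300,400),interpolation=cv2.INTER_CUBIC),cv2.resize(b,(480,400),interpolation=cv2.INTER_CUBIC)]))
E
```

```text
[0.49525195 0.1592441  0.11537143] [ 1.717107    0.03007703 -0.07614599]
```

View pics/c6.png

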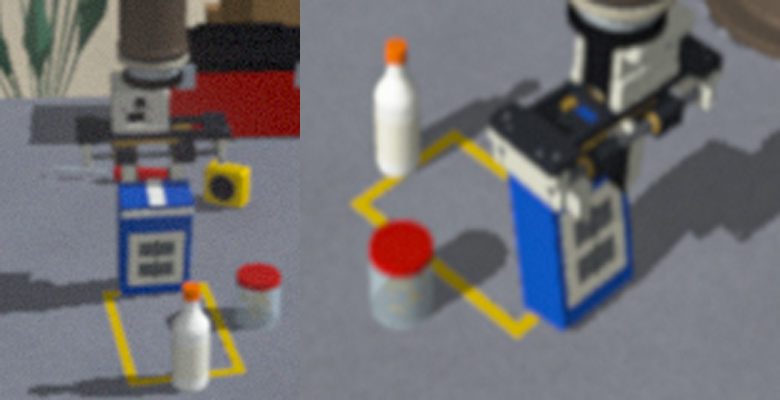

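The carton is tilting about its inner foot edge. That corner is still at scene (355,293), as before, so it isn't sliding. I'll continue slowly past balance and then hold.

>>> drive_tool(
  increments=[
    {"grip": 0.13, "tx": 0.001, "ty": -0.01, "tz": 0, "turn": 0},
    {"grip": 0.13, "tx": 0.001, "ty": -0.02, "tz": 0, "turn": 0},
    {"grip": 0.13, "tx": 0.001, "ty": -0.03, "tz": 0, "turn": 0},
    {"grip": 0.13, "tx": 0.002, "ty": -0.04, "tz": 0, "turn": 0},
    {"grip": 0.13, "tx": 0.002, "ty": -0.05, "tz": 0, "turn": 0},
    {"grip": 0.13, "tx": 0.002, "ty": -0.06, "tz": 0, "turn": 0},
    {"grip": 0.13, "tx": 0.003, "ty": -0.07, "tz": 0, "turn": 0},
    {"grip": 0.13, "tx": 0.003, "ty": -0.08, "tz": 0, "turn": 0},
    {"grip": 0.13, "tx": 0.003, "ty": -0.09, "tz": 0, "turn": 0},
    {"grip": 0.13, "tx": 0.003, "ty": -0.095, "tz": 0, "turn": 0},
    {"grip": 0.13, "tx": 0.003, "ty": -0.095, "tz": 0, "turn": 0},
    {"grip": 0.13, "tx": 0.003, "ty": -0.095, "tz": 0, "turn": 0},
    {"grip": 0.13, "tx": 0.003, "ty": -0.095, "tz": 0, "turn": 0},
    {"grip": 0.13, "tx": 0.003, "ty": -0.095, "tz": 0, "turn": 0},
  ],
)

```text
clock: 11.75
position: [0.4964, 0.122, 0.1153]
ee_rot: [-2.179, -2.262, 0.003]
force: [0.1, -0.3, 0.1]
width: 0.435
```

```bash
python3 - <<'E'
from h import *
a=get_image('side')[130:290,240:360,::-1];b=get_image('scene')[200:320,280:440,::-1]
cv2.imwrite('pics/c7.png',np.hstack([cv2.resize(a,(300,400),interpolation=cv2.INTER_CUBIC),cv2.resize(b,(480,400),interpolation=cv2.INTER_CUBIC)]))
E
```

```text
(no output)
```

View pics/c7.png

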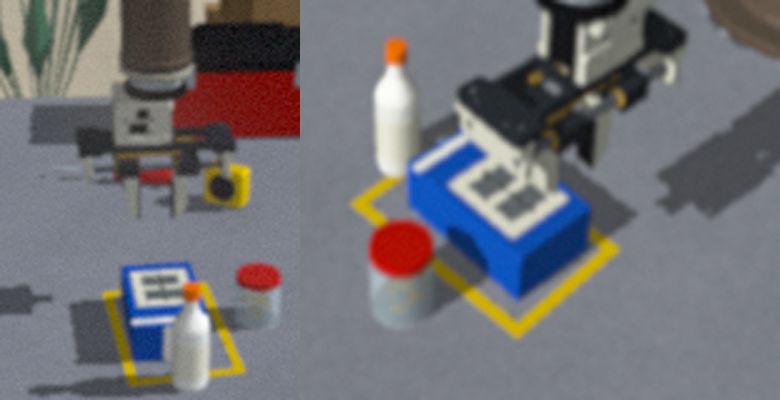

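The carton lies on its broad side inside the tape. I'll lift clear and measure.

>>> drive_tool(
  increments=[
    {"grip": 0.13, "tx": 0, "ty": 0, "tz": 0.08, "turn": 0},
    {"grip": 0.13, "tx": 0, "ty": 0, "tz": 0.18, "turn": 0},
    {"grip": 0.13, "tx": -0.05, "ty": 0, "tz": 0.28, "turn": 0},
    {"grip": 0.13, "tx": -0.15, "ty": 0, "tz": 0.38, "turn": 0},
    {"grip": 0.13, "tx": -0.2, "ty": -0.1, "tz": 0.45, "turn": 0},
    {"grip": 0.13, "tx": -0.2, "ty": -0.2, "tz": 0.45, "turn": 0},
    {"grip": 0.13, "tx": -0.2, "ty": -0.3, "tz": 0.45, "turn": 0},
    {"grip": 0.13, "tx": -0.2, "ty": -0.35, "tz": 0.45, "turn": 0},
    {"grip": 0.13, "tx": -0.2, "ty": -0.35, "tz": 0.45, "turn": 0},
    {"grip": 0.13, "tx": -0.2, "ty": -0.35, "tz": 0.45, "turn": 0},
  ],
)

```text
clock: 12.85
position: [0.4163, -0.0178, 0.2954]
ee_rot: [-2.18, -2.261, 0.002]
force: [0.4, 0.2, 0.4]
width: 0.434
```

```bash
python3 pot.py; python3 - <<'E'
from h import *
np.set_printoptions(precision=4,suppress=True)
st=observe();im=cv2.imread('pics/now_wrist.png')[:,:,::-1].copy()
C=np.array([.5097,.0299]);A=np.array([[.9936,.112],[-.112,.9936]])
m=mask(im,'blue');m[270:]=0
m=cv2.morphologyEx(m,cv2.MORPH_CLOSE,np.ones((5,5)))
bs=sorted(blobs(m,300),key=lambda b:-b[0][4])
cn=np.vstack(cv2.findContours(bs[0][2].astype(np.uint8),cv2.RETR_EXTERNAL,cv2.CHAIN_APPROX_NONE)[0])[:,0]
print(bs[0][0])
for z in (.05,):
    p=(plane('wrist',cn,z,st)[:,:2]-C)@A.T
    r=cv2.minAreaRect((p*1000).astype(np.float32));print(z,r);print(cv2.boxPoints(r))
a=cv2.imread('pics/now_scene.png')[200:320,280:440]
cv2.imwrite('pics/c8.png',np.hstack([cv2.resize(a,(400,300),interpolation=cv2.INTER_CUBIC),cv2.resize(im[:,:,::-1],(400,300))]))
E
```

```text
scene [303 266  21  17 279] [0.625  0.0576 0.065 ] outline [0.1177 0.0146]
side [335 236  17  10 138] [0.6216 0.0513 0.065 ] outline [0.1136 0.0087]
wrist [ 487  128   42   49 1611] [0.6198 0.0549 0.065 ] outline [0.1122 0.0125]
(array([0.6228, 0.0555, 0.0623]), np.float64(0.0011068448998719303))
[-0.3869  0.3289 -0.3239] [ 0.4164 -0.0169  0.2952]
[ 359   86   84  135 5333]
0.05 ((-9.136211395263672, 11.840530395507812), (149.06234741210938, 93.27978515625), 87.42129516601562)
[[-59.0822 -60.5168]
 [ 34.1032 -64.7136]
 [ 40.8097  84.1978]
 [-52.3756  88.3946]]
```

View pics/c8.png

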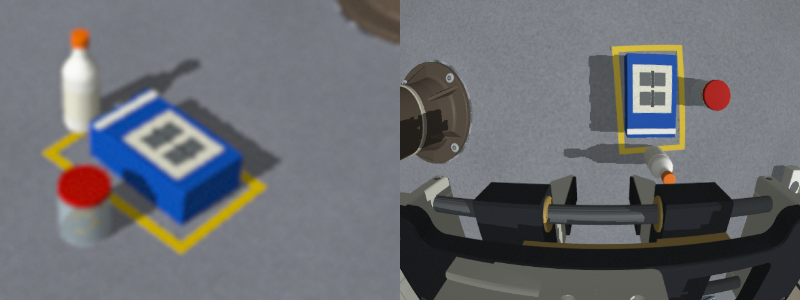

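```bash
python3 -c "
from cell import *
print(sign_off())"
```

```text
the job is handed in; nothing more can be done
None
```

The job is done and handed in at about 13 s on the robot's clock; `sign_off()` reports no verdict.

**Pot:** I straddled it with the jaws wide open and slid it upright along the bench with the rear finger only, without pinching. It now stands 112–118 mm from the outline's centre along +x, so its edge is at least 13 mm clear of the tape.

**Carton:** I pushed it high on its outer broad face at about 40 mm/s. It toppled about its inner foot edge and lies on its broad side. Its corners measure x from -59 to +41 mm and y from -65 to +88 mm. The tape's outer edges are at ±70 and ±108 mm, so the margin is at least 11 mm.

**Glue and the rest:** I saw no movement of the glue bottle in the last pictures, and the force readings stayed within about 2 N. I did not re-measure the bottle or the other things on the bench.

**Checks that were off:**
- The scene and side views of the pot differ by about 4–6 mm. The side view is partly hidden, but all views put the pot outside the tape.
- One move was refused as "invalid input" and moved nothing. I resent it with every field filled in and it ran.

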